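# Sort the returned condiments into their counter trays

## Robot

A 7-joint arm with a two-finger parallel gripper is mounted at the origin on the work surface. World frame = base frame: x ahead of the robot, y to its left, z up, the work surface at z = 0. Lengths are in m, angles in rad, forces in N, time in s.
With the tool pointing down it reaches from about 0.425 to 0.925 m from the base axis. Payload 6.8 kg.
Tool frame: the origin (TCP) lies on the centre line of the jaws, within the pads' length; the fingertips stand 19 mm ahead of it and the grasp point (between the pads) is the TCP; z points along the fingers, y is the line along which they close (so a half turn about z gives the same grasp; the last joint's range is limited). The gripper opens to 85 mm and grips with 20 to 120 N. Pads are 22 mm wide; open, the fingers measure 114 mm over their backs; the gripper's body (76 mm by 85 mm) begins 54 mm behind the grasp point. The pads swing forward as they close: fully open they stand 13 mm farther back than shut.
Start: joints at [1.061, 0.477, 0.022, 1.555, -0.011, 1.109, -0.083], TCP at [0.264, -0.621, 0.25] pointing down, gripper open.
Joint ranges: [-2.96, 2.96], [-0.34, 2.1], [-1.41, 1.46], [0.24, 2.44], [-1.37, 4.51], [0.17, 1.92], [-2.96, 2.96]. Speed limits (rad/s): [2.39, 2.39, 3.14, 3.14, 3.14, 3.14, 3.14].

## Interface

Orientations are given as a rotation vector (axis times angle).
In Python, from bench import r gives the robot as it stands. The module is installed in compiled form; this text tells all that it offers.
- The arm moves only by the tool arm_command, never from a script. Its argument "rows" is a list of rows, each an object of numbers: "fingers": the opening, from -1 (shut) to 1 (fully open); "x", "y", "z": the shift along the tool's x, y, z in m; "ax", "ay", "az": the turn, a rotation vector about the tool's x, y, z in degrees. In form: [{"fingers": .., "x": .., "y": .., "z": .., "ax": .., "ay": .., "az": ..}, ...]. A call has 1 to 10 rows; each row shifts and turns the commanded pose from where the row before left it, along the tool's axes as they then stand; what a row does not reach is not made up. A row lasts 1/12 s, in which the tool goes at most 41.7 mm and 7.16 degrees, less where a joint would pass 70% of its speed; a pose out of reach is approached as far as the arm can. A call is refused whole if a number of a shift passes 0.0417 or a number of a turn 7.16, either way. A call with a gripper value outside its range is refused whole. The fingers move at their own pace and stop on an object; "grip_force" is the grip in N (left out, the last holds). Time passes only in rows, so rows that do not move let the fingers close. It gives the time, the measured TCP pose, the force, the opening and the grip force at its end, in the units of the state.
- r.get_obs(): the state, without advancing time (a new reading comes with each control period).
- r.grab_frame(name): name is "side" or "top" or "wrist"; returns a dict with "frame" (384x512x3 uint8, red, green, blue), "depth" (384x512 float32, m along the optical axis (not along the pixel's ray), 0 where there is no reading), "K" (3x3 intrinsics, pixels), "world_from_camera" (4x4, takes a point from camera to world coordinates). Camera axes: x right, y down, z forward; pixel columns grow to the right and rows downward; lengths in m; the calibration is good to about 2 mm. A picture is of the moment at which its call begins.
- r.hand_in(): hands the job in; it is judged then, once.
The state is a dict: "clock": time; "joints": joint angles; "qvel": joint speeds; "tau": joint torques, N m; "tcp_pos": TCP position; "orientation": TCP orientation; "contact_force": force on the tool from outside, world axes, zero at the start; "moment": the same for the moment, N m; "grip_width": finger opening in m; "gripper_force": force on a finger pad.
Only numpy, scipy, OpenCV 4.12 (cv2) and the standard library are available. Lean on these libraries where they do the work, as an engineer would, in place of code of your own. Each camera call takes 0.05 s, during which the arm holds its last target. There are 200 camera calls.

## Task

The condiments have come back from the tables all mixed up: put the two salt shakers, the two mustard jars and the ketchup bottle away, each standing upright on the floor of the steel tray that already holds its own kind. Set them down rather than dropping them, knock none of them over, and leave the green glass and the little pot of toothpicks where they stand.

Things in the scene. Friction and masses are not known exactly. Their poses are not given: they have to be found in the camera images.
- salt_1_mid (a point): Salt shaker: white fluted body, bright steel domed cap, 42 mm diameter, 85 mm tall, about 140 g, loose, standing upright. This point is its centre, half-way up (42.5 mm above its foot); z is its upright axis. The two salt shakers are alike.
- salt_2_mid (a point): Salt shaker: white fluted body, bright steel domed cap, 42 mm diameter, 85 mm tall, about 140 g, loose, standing upright. This point is its centre, half-way up (42.5 mm above its foot); z is its upright axis. The two salt shakers are alike.
- mustard_1_mid (a point): Mustard jar: yellow jar with paper label and yellow screw lid, 52 mm diameter, 85 mm tall, about 250 g, loose, standing upright. This point is its centre, half-way up (42.5 mm above its foot); z is its upright axis. The two mustard jars are alike.
- mustard_2_mid (a point): Mustard jar: yellow jar with paper label and yellow screw lid, 52 mm diameter, 85 mm tall, about 250 g, loose, standing upright. This point is its centre, half-way up (42.5 mm above its foot); z is its upright axis. The two mustard jars are alike.
- ketchup_1_mid (a point): Ketchup squeeze bottle: red, 50 mm diameter up to 62 mm height, then a narrowing nozzle with a white tip, 98 mm tall, about 200 g, loose, standing upright. This point is its centre, half-way up (49 mm above its foot); z is its upright axis.
- tray_salt: Tray for salt shakers (told by the white, steel-capped shakers in it). Steel tray, 265 (its x) by 162 (y) by 40 mm high, open on top, walls 7 mm, floor 3 mm thick; fixed. Origin: centre of its underside, z up. Two salt shakers (85 mm tall) are part of it, at x = +85, y = +-37 mm; free floor: x -125 to +50, y -74 to +74 mm (room for two at x -50, y +-37).
- tray_mustard: Tray for mustard (told by the yellow jars in it). Steel tray, 265 (its x) by 162 (y) by 40 mm high, open on top, walls 7 mm, floor 3 mm thick; fixed. Origin: centre of its underside, z up. Two mustard jars (85 mm tall) are part of it, at x = +85, y = +-37 mm; free floor: x -125 to +50, y -74 to +74 mm (room for two at x -50, y +-37).
- tray_ketchup: Tray for ketchup (told by the red bottles in it). Steel tray, 265 (its x) by 162 (y) by 40 mm high, open on top, walls 7 mm, floor 3 mm thick; fixed. Origin: centre of its underside, z up. Two ketchup bottles (98 mm tall) are part of it, at x = +85, y = +-37 mm; free floor: x -125 to +50, y -74 to +74 mm (room for two at x -50, y +-37).
- glass_mid (a point): Bystander: green drinking glass, empty, 60 mm diameter, 100 mm tall, loose, standing among the condiments. This point is its centre, half-way up. Stays where it is.
- picks_mid (a point): Bystander: small white pot of toothpicks, 40 mm diameter, 46 mm tall (picks up to 68 mm), loose, among the condiments. This point is the centre of the pot, 23 mm up. Stays where it is. All other kitchen equipment (plates, mug, bread carton, pan, board, bowls, cutlery box) is fixed, at most 140 mm tall, more than 0.45 m to the left or right of the robot or beyond x = 0.89 m.
Things that resemble listed ones, but are neither listed nor needed, are in the scene too. Leave any blue look-alike of the part that bears salt_1_mid alone. What is shaped like the part that bears salt_2_mid but blue is not meant.

How it is judged:
By the outcome, as a careful person would: the job done as asked, in the order asked, and still so for the second after the job is handed in, with the robot touching nothing.
It also fails if it takes over 128 s, if anything falls off the work surface, if the arm or the gripper's body presses on something with over 40 N, if the wrist force passes 120 N, or if a joint passes its speed limit or range.

## Working session

There is one attempt and no reset: what is moved stays moved. The work goes in short steps, Python scripts to look and compute and a tool call to move; the robot and the scene stay as the last step left them, time stands still between calls to the robot, and variables do not carry over. Pictures are saved under pics/ and viewed, at most 14 in all, crops included, and the job is handed in when it is done.

Besides the shell and the picture viewer there is one more tool, called after "Emit:" by a JSON object that holds its "fn" and its "kwargs". arm_command: Moves the arm, as the interface text tells. Its arguments: {"type":"object","properties":{"rows":{"type":"array"},"grip_force":{"type":"number"}},"required":["rows"]}

```bash
mkdir -p pics; python3 - <<'E'
from bench import r
import cv2,numpy as np
for n in("top","side"):
    f=r.grab_frame(n);cv2.imwrite(f"pics/{n}0.png",f["frame"][:,:,::-1]);np.savez(f"{n}0.npz",**f)
    print(n,f["K"].round(1).tolist(),f["world_from_camera"].round(3).tolist())
print(r.get_obs())
E
```

```text
top [[392.9, 0.0, 257.4], [0.0, 392.9, 195.7], [0.0, 0.0, 1.0]] [[-0.021, -0.981, 0.191, 0.297], [-1.0, 0.024, 0.014, -0.007], [-0.018, -0.191, -0.981, 1.187], [0.0, 0.0, 0.0, 1.0]]
side [[370.4, 0.0, 265.4], [0.0, 370.4, 194.6], [0.0, 0.0, 1.0]] [[-0.782, -0.425, 0.456, 0.058], [-0.623, 0.535, -0.571, 0.533], [-0.001, -0.73, -0.683, 0.714], [0.0, 0.0, 0.0, 1.0]]
{'clock': 0.1, 'joints': array([ 1.06089362,  0.4777437 ,  0.0223263 ,  1.55631937, -0.01150303,
        1.10930922, -0.08306415]), 'qvel': array([ 0.0015729 , -0.0010663 ,  0.00011232, -0.00118944, -0.00025185,
       -0.00032728,  0.00126525]), 'tau': array([ 5.19158668e-03, -5.97754633e+01,  1.61422916e+00, -2.81951523e+01,
        1.28692389e-02,  5.05630887e-03,  1.40993299e-05]), 'tcp_pos': array([ 0.26378863, -0.62078798,  0.24941901]), 'orientation': array([-3.07682346e+00, -6.26701986e-01,  6.86220156e-04]), 'contact_force': array([-0.0418954 ,  0.54725458,  0.39795987]), 'moment': array([-0.00873139, -0.04690186,  0.02584638]), 'gripper_force': 0.0, 'grip_width': 0.08488549960554324}
```

View pics/top0.png

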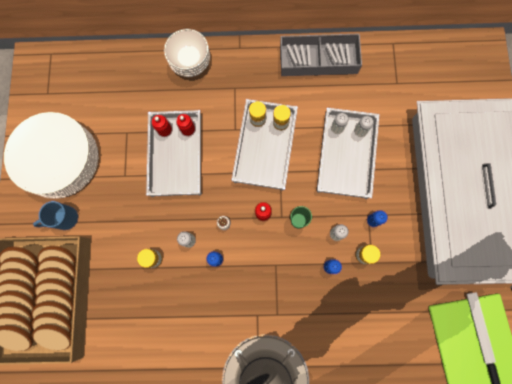

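View pics/side0.png

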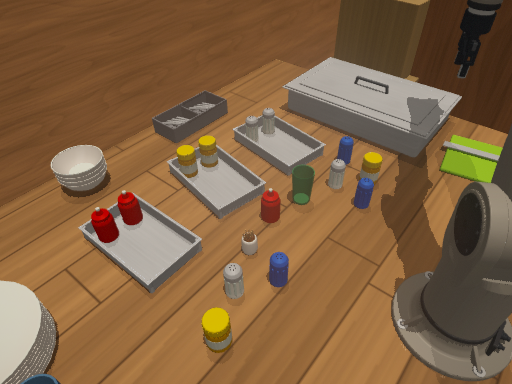

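The top view shows these objects:
- **Salt candidates:** (186,240) and (340,231) are white with steel caps, so they are the ones meant. The blue look-alikes at (215,258), (377,218) and (333,267) are not.
- **Mustard:** (147,258) and (371,254).
- **Ketchup:** (263,211).
- **Bystanders:** the glass is at (300,217) and the picks at (223,222).
- **Trays, left to right:** ketchup, mustard, salt.

Next I measure positions and make one enlarged crop to confirm.

```bash
cat > m.py <<'E'
import numpy as np,cv2
def cloud(f):
    d=f["depth"];v,u=np.indices(d.shape);K=f["K"]
    P=np.stack([(u-K[0,2])/K[0,0]*d,(v-K[1,2])/K[1,1]*d,d],-1);T=f["world_from_camera"]
    return P@T[:3,:3].T+T[:3,3]
E
python3 - <<'E'
from m import *
f=np.load("top0.npz");W=cloud(f);z=W[...,2]
seeds=dict(salt1=(186,240),salt2=(340,231),mus1=(147,258),mus2=(371,254),ket=(263,211),glass=(300,217),picks=(223,222),b1=(215,258),b2=(377,218),b3=(333,267),ts1=(340,120),ts2=(365,124),tm1=(257,110),tm2=(282,114),tk1=(161,125),tk2=(185,123))
K=f["K"];T=f["world_from_camera"]
for n,(u,v) in seeds.items():
    m=np.zeros(z.shape,bool);m[v-14:v+15,u-14:u+15]=1
    zt=np.percentile(z[m&(z>.02)],97)
    q=W[m&(z>zt-.012)][:,:2]
    c,rad=cv2.minEnclosingCircle(q.astype(np.float32))
    q2=W[m&(z>.015)][:,:2];lo,hi=q2.min(0),q2.max(0)
    print(n,"ztop%.3f"%zt,"mean",q.mean(0).round(4),"circ",np.round(c,4),"r%.3f"%rad, "bbox",lo.round(3),hi.round(3))
# trays
for n,(u0,u1,v0,v1) in dict(tk=(138,210,102,204),tm=(226,302,92,196),ts=(310,386,100,204)).items():
    m=np.zeros(z.shape,bool);m[v0:v1,u0:u1]=1
    q=W[m&(z>.030)&(z<.05)][:,:2].astype(np.float32)
    (c,s,a)=cv2.minAreaRect(q);print(n,np.round(c,4),np.round(s,4),round(a,2),cv2.boxPoints((c,s,a)).round(3).tolist())
im=f["frame"][195:285,130:400,::-1];cv2.imwrite("pics/crop.png",cv2.resize(im,None,fx=2.9,fy=2.9,interpolation=3))
E
```

```text
salt1 ztop0.088 mean [0.3941 0.2144] circ [0.3528 0.1142] r0.134 bbox [ 0.297 -0.007] [0.414 0.24 ]
salt2 ztop0.088 mean [ 0.4049 -0.2208] circ [ 0.3571 -0.1231] r0.130 bbox [ 0.297 -0.245] [ 0.427 -0.007]
mus1 ztop0.090 mean [0.3436 0.3179] circ [0.3217 0.1706] r0.180 bbox [ 0.297 -0.007] [0.37  0.349]
mus2 ztop0.089 mean [ 0.3413 -0.2984] circ [ 0.32   -0.1668] r0.161 bbox [ 0.297 -0.327] [ 0.366 -0.007]
ket ztop0.099 mean [ 0.4446 -0.0069] circ [ 0.3879 -0.0064] r0.091 bbox [ 0.297 -0.03 ] [0.498 0.017]
glass ztop0.106 mean [ 0.4419 -0.107 ] circ [ 0.3838 -0.0699] r0.107 bbox [ 0.297 -0.14 ] [ 0.477 -0.007]
picks ztop1.187 mean [ 0.2972 -0.0075] circ [ 0.2972 -0.0075] r0.000 bbox [ 0.297 -0.007] [0.462 0.129]
b1 ztop0.087 mean [0.3383 0.1342] circ [0.3183 0.0743] r0.085 bbox [ 0.297 -0.007] [0.359 0.157]
b2 ztop0.088 mean [ 0.4372 -0.321 ] circ [ 0.3774 -0.1801] r0.190 bbox [ 0.297 -0.358] [ 0.464 -0.007]
b3 ztop0.088 mean [ 0.3094 -0.1983] circ [ 0.3047 -0.1132] r0.106 bbox [ 0.291 -0.22 ] [ 0.33  -0.007]
ts1 ztop0.090 mean [ 0.7316 -0.2417] circ [ 0.5268 -0.1308] r0.261 bbox [ 0
[... 476 characters left out ...]
02 0.115 ] r0.263 bbox [ 0.297 -0.007] [0.797 0.278]
tk [0.6646 0.2637] [0.2664 0.1616] 0.45 [[0.531000018119812, 0.34299999475479126], [0.5320000052452087, 0.18199999630451202], [0.7979999780654907, 0.18400000035762787], [0.796999990940094, 0.34599998593330383]]
tm [ 0.6858 -0.0167] [0.1623 0.2667] 79.35 [[0.5400000214576721, -0.07199999690055847], [0.8019999861717224, -0.12099999934434891], [0.8320000171661377, 0.03799999877810478], [0.5699999928474426, 0.08799999952316284]]
ts [ 0.6515 -0.2699] [0.1625 0.2663] 81.01 [[0.5070000290870667, -0.32899999618530273], [0.7699999809265137, -0.3709999918937683], [0.7960000038146973, -0.20999999344348907], [0.5329999923706055, -0.16899999976158142]]
```

View pics/crop.png

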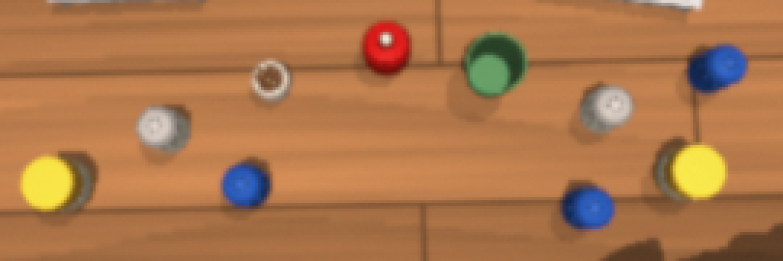

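```bash
python3 - <<'E'
from m import *
f=np.load("top0.npz");W=cloud(f);z=np.where(f["depth"]>0,W[...,2],0)
g=np.load("side0.npz");V=cloud(g).reshape(-1,3)[g["depth"].ravel()>0]
seeds=dict(salt1=(186,240),salt2=(340,231),mus1=(147,258),mus2=(371,254),ket=(263,211),glass=(300,217),picks=(223,222),b1=(215,258),b2=(377,218),b3=(333,267))
for n,(u,v) in seeds.items():
    m=np.zeros(z.shape,bool);m[v-14:v+15,u-14:u+15]=1
    zt=np.percentile(z[m&(z>.02)],97)
    q=W[m&(z>zt-.012)&(z<.15)][:,:2].astype(np.float32)
    c,rad=cv2.minEnclosingCircle(q)
    s=V[(np.hypot(*(V[:,:2]-c).T)<.045)&(V[:,2]>zt-.012)][:,:2].astype(np.float32)
    c2,r2=cv2.minEnclosingCircle(s) if len(s) else ((0,0),0)
    print(n,"zt%.3f"%zt,"mean",q.mean(0).round(4),"circ",np.round(c,4),"r%.3f"%rad,"side circ",np.round(c2,4),"r%.3f"%r2,len(s),"s.mean",s.mean(0).round(4))
for n,c,a in(("tk",(.6646,.2637),.45),("tm",(.6858,-.0167),-10.65),("ts",(.6515,-.2699),-8.99)):
    a=np.deg2rad(a);R=np.array([[np.cos(a),-np.sin(a)],[np.sin(a),np.cos(a)]])
    for p in((-.05,.037),(-.05,-.037),(-.05,0)):print(n,p,(R@p+c).round(4))
E
```

```text
salt1 zt0.087 mean [0.3964 0.2192] circ [0.3959 0.2206] r0.020 side circ [0.3942 0.2212] r0.019 210 s.mean [0.3924 0.2232]
salt2 zt0.087 mean [ 0.4062 -0.2237] circ [ 0.407  -0.2252] r0.020 side circ [ 0.404  -0.2226] r0.019 104 s.mean [ 0.4023 -0.2195]
mus1 zt0.089 mean [0.3443 0.3226] circ [0.3445 0.3232] r0.026 side circ [0.3425 0.3243] r0.026 595 s.mean [0.341  0.3261]
mus2 zt0.089 mean [ 0.3416 -0.3005] circ [ 0.3423 -0.3014] r0.026 side circ [ 0.3382 -0.3004] r0.027 197 s.mean [ 0.3371 -0.296 ]
ket zt0.094 mean [ 0.4723 -0.0062] circ [ 0.4746 -0.0066] r0.018 side circ [ 0.4688 -0.0025] r0.009 42 s.mean [ 0.4702 -0.0031]
glass zt0.103 mean [ 0.4515 -0.1136] circ [ 0.4488 -0.1122] r0.030 side circ [ 0.4459 -0.1116] r0.031 156 s.mean [ 0.4468 -0.1113]
picks zt0.064 mean [0.4471 0.1151] circ [0.4455 0.1149] r0.012 side circ [0.4434 0.1158] r0.013 44 s.mean [0.4438 0.1148]
b1 zt0.087 mean [0.3389 0.1361] circ [0.3388 0.1364] r0.020 side circ [0.3373 0.1379] r0.019 204 s.mean [0.335  0.1408]
b2 zt0.087 mean [ 0.4441 -0.3367] circ [ 0.4443 -0.3378] r0.020 side circ [ 0.4416 -0.3362] r0.020 87 s.mean [ 0.4404 -0.3321]
b3 zt0.088 mean [ 0.3096 -0.1996] circ [ 0.3098 -0.1997] r0.019 side circ [ 0.3057 -0.1983] r0.019 113 s.mean [ 0.3054 -0.1948]
tk (-0.05, 0.037) [0.6143 0.3003]
tk (-0.05, -0.037) [0.6149 0.2263]
tk (-0.05, 0) [0.6146 0.2633]
tm (-0.05, 0.037) [0.6435 0.0289]
tm (-0.05, -0.037) [ 0.6298 -0.0438]
tm (-0.05, 0) [ 0.6367 -0.0075]
ts (-0.05, 0.037) [ 0.6079 -0.2255]
ts (-0.05, -0.037) [ 0.5963 -0.2986]
ts (-0.05, 0) [ 0.6021 -0.2621]
```

The crop confirms it: the white, steel-capped salts are at (186,240) and (340,231) in the full image, and the blue ones are clearly different. Heights of about 88 mm and radii of 20 and 26 mm match the given sizes. I'll turn the tool so the fingers close along world x, which makes tool x = world y, tool y = world x and tool z = down.

Emit:
{"fn": "arm_command", "kwargs": {"rows": [{"fingers": 1, "az": -6.7}, {"fingers": 1, "az": -6.7}, {"fingers": 1, "az": -6.7}, {"fingers": 1, "az": -6.7}, {"fingers": 1, "az": -6.7}, {"fingers": 1, "az": -6.7}, {"fingers": 1, "az": -6.7}, {"fingers": 1, "az": -6.7}, {"fingers": 1, "az": -6.7}, {"fingers": 1, "az": -6.7}], "grip_force": 40}}

```text
validation failed for argument at $.ro...
```

Emit:
{"fn": "arm_command", "kwargs": {"rows": [{"fingers": 1.0, "x": 0.0, "y": 0.0, "z": 0.0, "ax": 0.0, "ay": 0.0, "az": -6.7}, {"fingers": 1.0, "x": 0.0, "y": 0.0, "z": 0.0, "ax": 0.0, "ay": 0.0, "az": -6.7}, {"fingers": 1.0, "x": 0.0, "y": 0.0, "z": 0.0, "ax": 0.0, "ay": 0.0, "az": -6.7}, {"fingers": 1.0, "x": 0.0, "y": 0.0, "z": 0.0, "ax": 0.0, "ay": 0.0, "az": -6.7}, {"fingers": 1.0, "x": 0.0, "y": 0.0, "z": 0.0, "ax": 0.0, "ay": 0.0, "az": -6.7}, {"fingers": 1.0, "x": 0.0, "y": 0.0, "z": 0.0, "ax": 0.0, "ay": 0.0, "az": -6.7}, {"fingers": 1.0, "x": 0.0, "y": 0.0, "z": 0.0, "ax": 0.0, "ay": 0.0, "az": -6.7}, {"fingers": 1.0, "x": 0.0, "y": 0.0, "z": 0.0, "ax": 0.0, "ay": 0.0, "az": -6.7}, {"fingers": 1.0, "x": 0.0, "y": 0.0, "z": 0.0, "ax": 0.0, "ay": 0.0, "az": -6.7}, {"fingers": 1.0, "x": 0.0, "y": 0.0, "z": 0.0, "ax": 0.0, "ay": 0.0, "az": -6.7}], "grip_force": 40}}

```text
clock: 0.93
tcp_pos: [0.2637, -0.621, 0.2497]
orientation: [-2.214, -2.227, -0.001]
contact_force: [0.4, 0.8, 0.2]
grip_width: 0.0857
gripper_force: 0.0
```

Emit:
{"fn": "arm_command", "kwargs": {"rows": [{"fingers": 1, "x": 0.033, "y": 0.012, "z": 0, "ax": 0, "ay": 0, "az": 0}, {"fingers": 1, "x": 0.033, "y": 0.012, "z": 0, "ax": 0, "ay": 0, "az": 0}, {"fingers": 1, "x": 0.033, "y": 0.012, "z": 0, "ax": 0, "ay": 0, "az": 0}, {"fingers": 1, "x": 0.033, "y": 0.012, "z": 0, "ax": 0, "ay": 0, "az": 0}, {"fingers": 1, "x": 0.033, "y": 0.012, "z": 0, "ax": 0, "ay": 0, "az": 0}, {"fingers": 1, "x": 0.033, "y": 0.012, "z": 0, "ax": 0, "ay": 0, "az": 0}, {"fingers": 1, "x": 0.033, "y": 0.012, "z": 0, "ax": 0, "ay": 0, "az": 0}, {"fingers": 1, "x": 0.033, "y": 0.012, "z": 0, "ax": 0, "ay": 0, "az": 0}, {"fingers": 1, "x": 0.033, "y": 0.012, "z": 0, "ax": 0, "ay": 0, "az": 0}, {"fingers": 1, "x": 0.033, "y": 0.012, "z": 0, "ax": 0, "ay": 0, "az": 0}]}}

```text
clock: 1.77
tcp_pos: [0.3838, -0.2895, 0.2501]
orientation: [-2.221, -2.221, 0.0]
contact_force: [0.7, 0.3, -0.3]
grip_width: 0.0854
gripper_force: 0.0
```

Emit:
{"fn": "arm_command", "kwargs": {"rows": [{"fingers": 1, "x": 0.022, "y": 0.007, "z": 0, "ax": 0, "ay": 0, "az": 0}, {"fingers": 1, "x": 0.022, "y": 0.007, "z": 0, "ax": 0, "ay": 0, "az": 0}, {"fingers": 1, "x": 0.0215, "y": 0.0077, "z": 0, "ax": 0, "ay": 0, "az": 0}, {"fingers": 1, "x": 0, "y": 0, "z": 0.025, "ax": 0, "ay": 0, "az": 0}, {"fingers": 1, "x": 0, "y": 0, "z": 0.03, "ax": 0, "ay": 0, "az": 0}, {"fingers": 1, "x": 0, "y": 0, "z": 0.03, "ax": 0, "ay": 0, "az": 0}, {"fingers": 1, "x": 0, "y": 0, "z": 0.03, "ax": 0, "ay": 0, "az": 0}, {"fingers": 1, "x": 0, "y": 0, "z": 0.015, "ax": 0, "ay": 0, "az": 0}, {"fingers": 1, "x": 0, "y": 0, "z": 0, "ax": 0, "ay": 0, "az": 0}]}}

```text
clock: 2.52
tcp_pos: [0.403, -0.2246, 0.1171]
orientation: [-2.216, -2.217, 0.003]
contact_force: [-0.5, 0.7, -0.5]
grip_width: 0.0854
gripper_force: 0.0
```

```bash
python3 - <<'E'
from bench import r
import cv2
f=r.grab_frame("wrist");cv2.imwrite("pics/w1.png",f["frame"][:,:,::-1]);print(r.get_obs()["joints"].round(2))
E
```

```text
[ 0.73  0.35 -0.42  2.14  0.22  0.69  0.16]
```

View pics/w1.png

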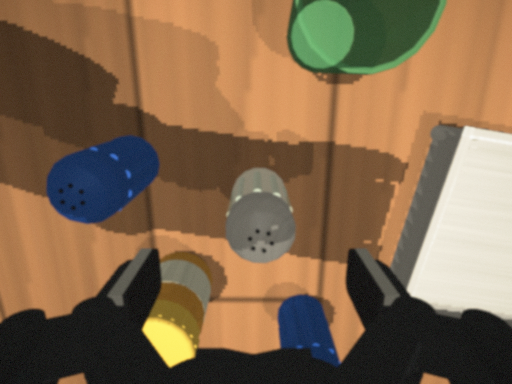

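The wrist view shows the steel-capped salt centred between the jaws: cap at about (260,225), pads at columns 150 and 350. I go down and grip.

Emit:
{"fn": "arm_command", "kwargs": {"rows": [{"fingers": 1, "x": 0, "y": 0.001, "z": 0.02, "ax": 0, "ay": 0, "az": 0}, {"fingers": 1, "x": 0, "y": 0.001, "z": 0.02, "ax": 0, "ay": 0, "az": 0}, {"fingers": 1, "x": 0, "y": 0, "z": 0.02, "ax": 0, "ay": 0, "az": 0}, {"fingers": 1, "x": 0, "y": 0, "z": 0.007, "ax": 0, "ay": 0, "az": 0}, {"fingers": -1, "x": 0, "y": 0, "z": 0, "ax": 0, "ay": 0, "az": 0}, {"fingers": -1, "x": 0, "y": 0, "z": 0, "ax": 0, "ay": 0, "az": 0}, {"fingers": -1, "x": 0, "y": 0, "z": 0, "ax": 0, "ay": 0, "az": 0}, {"fingers": -1, "x": 0, "y": 0, "z": 0, "ax": 0, "ay": 0, "az": 0}, {"fingers": -1, "x": 0, "y": 0, "z": 0, "ax": 0, "ay": 0, "az": 0}, {"fingers": -1, "x": 0, "y": 0, "z": 0, "ax": 0, "ay": 0, "az": 0}]}}

```text
clock: 3.4
tcp_pos: [0.4084, -0.2262, 0.0547]
orientation: [2.22, 2.22, 0.001]
contact_force: [-0.4, 0.4, 5.6]
grip_width: 0.0415
gripper_force: 39.8
```

Emit:
{"fn": "arm_command", "kwargs": {"rows": [{"fingers": -1, "x": 0, "y": 0, "z": -0.01, "ax": 0, "ay": 0, "az": 0}, {"fingers": -1, "x": 0, "y": 0, "z": -0.03, "ax": 0, "ay": 0, "az": 0}, {"fingers": -1, "x": 0, "y": 0, "z": -0.035, "ax": 0, "ay": 0, "az": 0}, {"fingers": -1, "x": 0, "y": 0, "z": -0.035, "ax": 0, "ay": 0, "az": 0}, {"fingers": -1, "x": 0, "y": 0, "z": -0.03, "ax": 0, "ay": 0, "az": 0}, {"fingers": -1, "x": -0.016, "y": 0.04, "z": 0, "ax": 0, "ay": 0, "az": 0}, {"fingers": -1, "x": -0.015, "y": 0.038, "z": 0, "ax": 0, "ay": 0, "az": 0}, {"fingers": -1, "x": -0.015, "y": 0.038, "z": 0, "ax": 0, "ay": 0, "az": 0}, {"fingers": -1, "x": -0.015, "y": 0.038, "z": 0, "ax": 0, "ay": 0, "az": 0}, {"fingers": -1, "x": -0.012, "y": 0.034, "z": 0, "ax": 0, "ay": 0, "az": 0}]}}

```text
clock: 4.23
tcp_pos: [0.596, -0.2994, 0.1949]
orientation: [2.221, 2.22, 0.001]
contact_force: [-0.2, 0.2, -1.2]
grip_width: 0.0409
gripper_force: 41.0
```

Emit:
{"fn": "arm_command", "kwargs": {"rows": [{"fingers": -1, "x": 0, "y": 0, "z": 0.025, "ax": 0, "ay": 0, "az": 0}, {"fingers": -1, "x": 0, "y": 0, "z": 0.025, "ax": 0, "ay": 0, "az": 0}, {"fingers": -1, "x": 0, "y": 0, "z": 0, "ax": 0, "ay": 0, "az": 0}]}}

```text
clock: 4.48
tcp_pos: [0.5915, -0.2971, 0.1392]
orientation: [-2.215, -2.217, 0.004]
contact_force: [-1.1, 0.7, -1.9]
grip_width: 0.0413
gripper_force: 41.1
```

```bash
python3 - <<'E'
from bench import r
import cv2
f=r.grab_frame("side");cv2.imwrite("pics/s2.png",f["frame"][:,:,::-1]);print(r.get_obs())
E
```

```text
{'clock': 4.5333, 'joints': array([ 0.64816338,  0.60072446, -0.39345185,  1.65251278,  0.26915158,
        0.94813195,  0.15811437]), 'qvel': array([ 0.00582241, -0.0485614 , -0.01177917, -0.0395378 , -0.00310277,
        0.01388049,  0.00303639]), 'tau': array([ -0.5246816 , -61.00712299,  -5.44095486, -24.74568486,
         0.08329069,  -0.34639796,  -0.07335543]), 'tcp_pos': array([ 0.59214399, -0.2974238 ,  0.14153358]), 'orientation': array([-2.21694778, -2.21832793,  0.00301125]), 'contact_force': array([-0.65956127, -0.21743783, -0.26338802]), 'moment': array([ 0.00667437, -0.0027828 ,  0.03211799]), 'gripper_force': 41.13028943538666, 'grip_width': 0.04140700276985251}
```

View pics/s2.png

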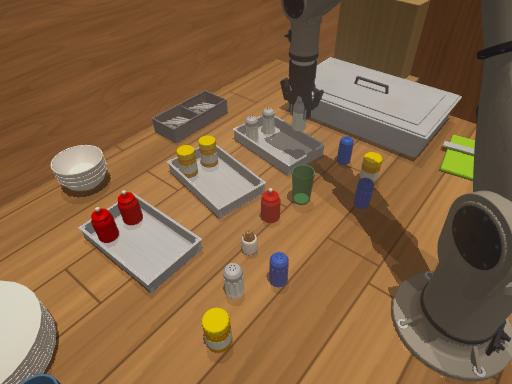

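The salt is held upright above the right-hand tray, with the shaker at about (298,112). I lower it until it touches.

Emit:
{"fn": "arm_command", "kwargs": {"rows": [{"fingers": -1, "x": 0, "y": 0, "z": 0.02, "ax": 0, "ay": 0, "az": 0}, {"fingers": -1, "x": 0, "y": 0, "z": 0.025, "ax": 0, "ay": 0, "az": 0}, {"fingers": -1, "x": 0, "y": 0, "z": 0.02, "ax": 0, "ay": 0, "az": 0}, {"fingers": -1, "x": 0, "y": 0, "z": 0.012, "ax": 0, "ay": 0, "az": 0}, {"fingers": -1, "x": 0, "y": 0, "z": 0.004, "ax": 0, "ay": 0, "az": 0}, {"fingers": -1, "x": 0, "y": 0, "z": 0.002, "ax": 0, "ay": 0, "az": 0}, {"fingers": -1, "x": 0, "y": 0, "z": 0.002, "ax": 0, "ay": 0, "az": 0}, {"fingers": -1, "x": 0, "y": 0, "z": 0, "ax": 0, "ay": 0, "az": 0}]}}

```text
clock: 5.2
tcp_pos: [0.595, -0.2984, 0.0596]
orientation: [2.22, 2.22, 0.001]
contact_force: [-0.2, -0.1, -0.9]
grip_width: 0.0411
gripper_force: 41.1
```

Emit:
{"fn": "arm_command", "kwargs": {"rows": [{"fingers": -1, "x": 0, "y": 0, "z": 0.001, "ax": 0, "ay": 0, "az": 0}, {"fingers": -1, "x": 0, "y": 0, "z": 0.001, "ax": 0, "ay": 0, "az": 0}, {"fingers": -1, "x": 0, "y": 0, "z": 0, "ax": 0, "ay": 0, "az": 0}, {"fingers": -1, "x": 0, "y": 0, "z": 0, "ax": 0, "ay": 0, "az": 0}]}}

```text
clock: 5.53
tcp_pos: [0.595, -0.2984, 0.0579]
orientation: [2.22, 2.22, 0.001]
contact_force: [-1.3, 0.8, 4.7]
grip_width: 0.041
gripper_force: 41.7
```

Contact is gentle (about 5 N). I release, rise and head for the second salt.

Emit:
{"fn": "arm_command", "kwargs": {"rows": [{"fingers": 1, "x": 0, "y": 0, "z": 0, "ax": 0, "ay": 0, "az": 0}, {"fingers": 1, "x": 0, "y": 0, "z": 0, "ax": 0, "ay": 0, "az": 0}, {"fingers": 1, "x": 0, "y": 0, "z": 0, "ax": 0, "ay": 0, "az": 0}, {"fingers": 1, "x": 0, "y": 0, "z": 0, "ax": 0, "ay": 0, "az": 0}, {"fingers": 1, "x": 0, "y": 0, "z": -0.015, "ax": 0, "ay": 0, "az": 0}, {"fingers": 1, "x": 0, "y": 0, "z": -0.03, "ax": 0, "ay": 0, "az": 0}, {"fingers": 1, "x": 0, "y": 0, "z": -0.035, "ax": 0, "ay": 0, "az": 0}, {"fingers": 1, "x": 0, "y": 0, "z": -0.035, "ax": 0, "ay": 0, "az": 0}, {"fingers": 1, "x": 0, "y": 0, "z": -0.025, "ax": 0, "ay": 0, "az": 0}, {"fingers": 1, "x": 0, "y": 0, "z": 0, "ax": 0, "ay": 0, "az": 0}]}}

```text
clock: 6.37
tcp_pos: [0.5978, -0.299, 0.2043]
orientation: [2.214, 2.214, 0.007]
contact_force: [0.6, 0.0, 0.6]
grip_width: 0.0852
gripper_force: 0.0
```

Emit:
{"fn": "arm_command", "kwargs": {"rows": [{"fingers": 1, "x": 0.034, "y": -0.013, "z": 0, "ax": 0, "ay": 0, "az": 0}, {"fingers": 1, "x": 0.034, "y": -0.013, "z": 0, "ax": 0, "ay": 0, "az": 0}, {"fingers": 1, "x": 0.034, "y": -0.013, "z": 0, "ax": 0, "ay": 0, "az": 0}, {"fingers": 1, "x": 0.034, "y": -0.013, "z": 0, "ax": 0, "ay": 0, "az": 0}, {"fingers": 1, "x": 0.034, "y": -0.013, "z": 0, "ax": 0, "ay": 0, "az": 0}, {"fingers": 1, "x": 0.034, "y": -0.013, "z": 0, "ax": 0, "ay": 0, "az": 0}, {"fingers": 1, "x": 0.034, "y": -0.013, "z": 0, "ax": 0, "ay": 0, "az": 0}, {"fingers": 1, "x": 0.034, "y": -0.013, "z": 0, "ax": 0, "ay": 0, "az": 0}, {"fingers": 1, "x": 0.034, "y": -0.013, "z": 0, "ax": 0, "ay": 0, "az": 0}, {"fingers": 1, "x": 0.034, "y": -0.013, "z": 0, "ax": 0, "ay": 0, "az": 0}]}}

```text
clock: 7.2
tcp_pos: [0.4632, 0.0433, 0.197]
orientation: [2.221, 2.221, 0.001]
contact_force: [0.4, -0.1, 0.2]
grip_width: 0.0855
gripper_force: 0.0
```

Emit:
{"fn": "arm_command", "kwargs": {"rows": [{"fingers": 1, "x": 0.034, "y": -0.013, "z": 0, "ax": 0, "ay": 0, "az": 0}, {"fingers": 1, "x": 0.034, "y": -0.013, "z": 0, "ax": 0, "ay": 0, "az": 0}, {"fingers": 1, "x": 0.034, "y": -0.013, "z": 0, "ax": 0, "ay": 0, "az": 0}, {"fingers": 1, "x": 0.034, "y": -0.013, "z": 0, "ax": 0, "ay": 0, "az": 0}, {"fingers": 1, "x": 0.034, "y": -0.013, "z": 0, "ax": 0, "ay": 0, "az": 0}, {"fingers": 1, "x": 0.009, "y": -0.005, "z": 0, "ax": 0, "ay": 0, "az": 0}, {"fingers": 1, "x": 0, "y": 0, "z": 0, "ax": 0, "ay": 0, "az": 0}, {"fingers": 1, "x": 0, "y": 0, "z": 0, "ax": 0, "ay": 0, "az": 0}]}}

```text
clock: 7.87
tcp_pos: [0.394, 0.2208, 0.1966]
orientation: [2.219, 2.223, -0.0]
contact_force: [0.2, -1.2, -0.7]
grip_width: 0.0854
gripper_force: 0.0
```

```bash
python3 - <<'E'
from bench import r
import cv2
f=r.grab_frame("side");cv2.imwrite("pics/s3.png",f["frame"][:,:,::-1]);print(r.get_obs())
E
```

```text
{'clock': 7.9167, 'joints': array([-0.02751301,  0.24622447, -0.69783529,  2.08765845,  0.20666377,
        0.87469684, -0.84424331]), 'qvel': array([ 1.91150873e-02,  8.74452326e-05,  1.64256898e-02,  1.59703990e-03,
        1.05047780e-03, -2.27839445e-03, -2.65998740e-03]), 'tau': array([-1.21349294e+00, -3.52163208e+01, -4.58381742e+00, -2.37780565e+01,
       -6.82809739e-02, -3.60615947e-02, -2.11467996e-02]), 'tcp_pos': array([0.39441187, 0.21982484, 0.19641798]), 'orientation': array([ 2.22112078e+00,  2.22060975e+00, -7.24839711e-04]), 'contact_force': array([-0.16216204, -0.75061565,  0.4864035 ]), 'moment': array([-0.06836198, -0.04832397,  0.00069571]), 'gripper_force': 0.0, 'grip_width': 0.08559956137969478}
```

View pics/s3.png

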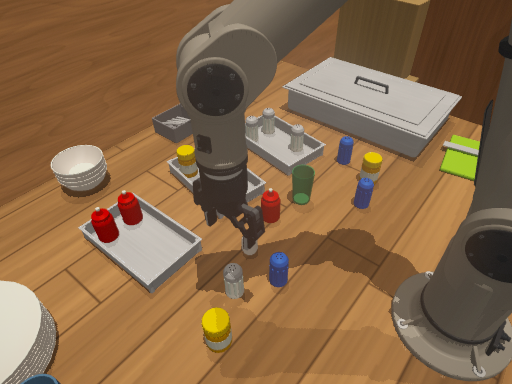

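The first salt stands upright in its tray at about (297,138), and the gripper is above salt 1. I go down to grip it.

Emit:
{"fn": "arm_command", "kwargs": {"rows": [{"fingers": 1, "x": 0, "y": 0, "z": 0.02, "ax": 0, "ay": 0, "az": 0}, {"fingers": 1, "x": 0.001, "y": 0.001, "z": 0.03, "ax": 0, "ay": 0, "az": 0}, {"fingers": 1, "x": 0, "y": 0, "z": 0.03, "ax": 0, "ay": 0, "az": 0}, {"fingers": 1, "x": 0, "y": 0, "z": 0.025, "ax": 0, "ay": 0, "az": 0}, {"fingers": 1, "x": 0, "y": 0, "z": 0.02, "ax": 0, "ay": 0, "az": 0}, {"fingers": 1, "x": 0, "y": 0, "z": 0.012, "ax": 0, "ay": 0, "az": 0}, {"fingers": 1, "x": 0, "y": 0, "z": 0.004, "ax": 0, "ay": 0, "az": 0}, {"fingers": 1, "x": 0, "y": 0, "z": 0, "ax": 0, "ay": 0, "az": 0}]}}

```text
clock: 8.58
tcp_pos: [0.3953, 0.2208, 0.0548]
orientation: [2.223, 2.22, -0.002]
contact_force: [-0.2, -0.2, 0.4]
grip_width: 0.0854
gripper_force: 0.0
```

Emit:
{"fn": "arm_command", "kwargs": {"rows": [{"fingers": -1, "x": 0, "y": 0, "z": 0, "ax": 0, "ay": 0, "az": 0}, {"fingers": -1, "x": 0, "y": 0, "z": 0, "ax": 0, "ay": 0, "az": 0}, {"fingers": -1, "x": 0, "y": 0, "z": 0, "ax": 0, "ay": 0, "az": 0}, {"fingers": -1, "x": 0, "y": 0, "z": 0, "ax": 0, "ay": 0, "az": 0}, {"fingers": -1, "x": 0, "y": 0, "z": 0, "ax": 0, "ay": 0, "az": 0}, {"fingers": -1, "x": 0, "y": 0, "z": 0, "ax": 0, "ay": 0, "az": 0}]}}

```text
clock: 9.08
tcp_pos: [0.3958, 0.2221, 0.0563]
orientation: [2.221, 2.221, 0.003]
contact_force: [-0.2, -1.2, 7.2]
grip_width: 0.041
gripper_force: 39.4
```

Emit:
{"fn": "arm_command", "kwargs": {"rows": [{"fingers": -1, "x": 0, "y": 0, "z": -0.01, "ax": 0, "ay": 0, "az": 0}, {"fingers": -1, "x": 0, "y": 0, "z": -0.03, "ax": 0, "ay": 0, "az": 0}, {"fingers": -1, "x": 0, "y": 0, "z": -0.035, "ax": 0, "ay": 0, "az": 0}, {"fingers": -1, "x": 0, "y": 0, "z": -0.035, "ax": 0, "ay": 0, "az": 0}, {"fingers": -1, "x": 0, "y": 0, "z": -0.03, "ax": 0, "ay": 0, "az": 0}, {"fingers": -1, "x": -0.02, "y": 0.01, "z": 0, "ax": 0, "ay": 0, "az": 0}, {"fingers": -1, "x": -0.034, "y": 0.016, "z": 0, "ax": 0, "ay": 0, "az": 0}, {"fingers": -1, "x": -0.034, "y": 0.016, "z": 0, "ax": 0, "ay": 0, "az": 0}, {"fingers": -1, "x": -0.034, "y": 0.016, "z": 0, "ax": 0, "ay": 0, "az": 0}, {"fingers": -1, "x": -0.034, "y": 0.016, "z": 0, "ax": 0, "ay": 0, "az": 0}]}}

```text
clock: 9.92
tcp_pos: [0.4693, 0.0643, 0.1963]
orientation: [2.22, 2.222, 0.001]
contact_force: [1.2, 0.2, -1.7]
grip_width: 0.041
gripper_force: 40.9
```

Emit:
{"fn": "arm_command", "kwargs": {"rows": [{"fingers": -1, "x": -0.034, "y": 0.016, "z": 0, "ax": 0, "ay": 0, "az": 0}, {"fingers": -1, "x": -0.034, "y": 0.016, "z": 0, "ax": 0, "ay": 0, "az": 0}, {"fingers": -1, "x": -0.034, "y": 0.016, "z": 0, "ax": 0, "ay": 0, "az": 0}, {"fingers": -1, "x": -0.034, "y": 0.016, "z": 0, "ax": 0, "ay": 0, "az": 0}, {"fingers": -1, "x": -0.034, "y": 0.016, "z": 0, "ax": 0, "ay": 0, "az": 0}, {"fingers": -1, "x": -0.034, "y": 0.016, "z": 0, "ax": 0, "ay": 0, "az": 0}, {"fingers": -1, "x": -0.034, "y": 0.016, "z": 0, "ax": 0, "ay": 0, "az": 0}, {"fingers": -1, "x": -0.034, "y": 0.016, "z": 0, "ax": 0, "ay": 0, "az": 0}, {"fingers": -1, "x": -0.02, "y": 0.01, "z": 0, "ax": 0, "ay": 0, "az": 0}, {"fingers": -1, "x": 0, "y": 0, "z": 0, "ax": 0, "ay": 0, "az": 0}]}}

```text
clock: 10.75
tcp_pos: [0.6077, -0.2328, 0.1955]
orientation: [2.228, 2.212, -0.001]
contact_force: [0.4, -0.2, -0.7]
grip_width: 0.0413
gripper_force: 40.9
```

Emit:
{"fn": "arm_command", "kwargs": {"rows": [{"fingers": -1, "x": 0, "y": 0, "z": 0, "ax": 0, "ay": 0, "az": 0}]}}

```text
clock: 10.83
tcp_pos: [0.6069, -0.2275, 0.1954]
orientation: [-2.223, -2.218, -0.001]
contact_force: [-0.6, 0.7, -1.4]
grip_width: 0.041
gripper_force: 40.9
```

Emit:
{"fn": "arm_command", "kwargs": {"rows": [{"fingers": -1, "x": 0, "y": 0, "z": 0.02, "ax": 0, "ay": 0, "az": 0}, {"fingers": -1, "x": 0, "y": 0, "z": 0.03, "ax": 0, "ay": 0, "az": 0}, {"fingers": -1, "x": 0, "y": 0, "z": 0.03, "ax": 0, "ay": 0, "az": 0}, {"fingers": -1, "x": 0, "y": 0, "z": 0.025, "ax": 0, "ay": 0, "az": 0}, {"fingers": -1, "x": 0, "y": 0, "z": 0.016, "ax": 0, "ay": 0, "az": 0}, {"fingers": -1, "x": 0, "y": 0, "z": 0.009, "ax": 0, "ay": 0, "az": 0}, {"fingers": -1, "x": 0, "y": 0, "z": 0.003, "ax": 0, "ay": 0, "az": 0}, {"fingers": -1, "x": 0, "y": 0, "z": 0.001, "ax": 0, "ay": 0, "az": 0}, {"fingers": -1, "x": 0, "y": 0, "z": 0.001, "ax": 0, "ay": 0, "az": 0}, {"fingers": -1, "x": 0, "y": 0, "z": 0, "ax": 0, "ay": 0, "az": 0}]}}

```text
clock: 11.67
tcp_pos: [0.6081, -0.226, 0.0617]
orientation: [2.22, 2.221, 0.002]
contact_force: [-0.7, -1.1, 0.2]
grip_width: 0.0411
gripper_force: 40.9
```

Emit:
{"fn": "arm_command", "kwargs": {"rows": [{"fingers": -1, "x": 0, "y": 0, "z": 0.001, "ax": 0, "ay": 0, "az": 0}, {"fingers": -1, "x": 0, "y": 0, "z": 0, "ax": 0, "ay": 0, "az": 0}, {"fingers": -1, "x": 0, "y": 0, "z": 0, "ax": 0, "ay": 0, "az": 0}]}}

```text
clock: 11.92
tcp_pos: [0.6075, -0.2262, 0.0598]
orientation: [2.221, 2.221, 0.0]
contact_force: [0.6, 0.2, -0.6]
grip_width: 0.0411
gripper_force: 40.9
```

Emit:
{"fn": "arm_command", "kwargs": {"rows": [{"fingers": -1, "x": 0, "y": 0, "z": 0.001, "ax": 0, "ay": 0, "az": 0}, {"fingers": -1, "x": 0, "y": 0, "z": 0.0005, "ax": 0, "ay": 0, "az": 0}, {"fingers": -1, "x": 0, "y": 0, "z": 0, "ax": 0, "ay": 0, "az": 0}, {"fingers": -1, "x": 0, "y": 0, "z": 0, "ax": 0, "ay": 0, "az": 0}]}}

```text
clock: 12.25
tcp_pos: [0.6076, -0.2263, 0.0593]
orientation: [2.221, 2.221, -0.0]
contact_force: [-2.4, -0.1, 8.4]
grip_width: 0.041
gripper_force: 41.9
```

Emit:
{"fn": "arm_command", "kwargs": {"rows": [{"fingers": 1, "x": 0, "y": 0, "z": 0, "ax": 0, "ay": 0, "az": 0}, {"fingers": 1, "x": 0, "y": 0, "z": 0, "ax": 0, "ay": 0, "az": 0}, {"fingers": 1, "x": 0, "y": 0, "z": 0, "ax": 0, "ay": 0, "az": 0}, {"fingers": 1, "x": 0, "y": 0, "z": 0, "ax": 0, "ay": 0, "az": 0}, {"fingers": 1, "x": 0, "y": 0, "z": -0.015, "ax": 0, "ay": 0, "az": 0}, {"fingers": 1, "x": 0, "y": 0, "z": -0.03, "ax": 0, "ay": 0, "az": 0}, {"fingers": 1, "x": 0, "y": 0, "z": -0.035, "ax": 0, "ay": 0, "az": 0}, {"fingers": 1, "x": 0, "y": 0, "z": -0.035, "ax": 0, "ay": 0, "az": 0}, {"fingers": 1, "x": 0, "y": 0, "z": -0.025, "ax": 0, "ay": 0, "az": 0}, {"fingers": 1, "x": 0, "y": 0, "z": 0, "ax": 0, "ay": 0, "az": 0}]}}

```text
clock: 13.08
tcp_pos: [0.6107, -0.2266, 0.2056]
orientation: [2.214, 2.215, 0.008]
contact_force: [1.0, -0.0, 0.7]
grip_width: 0.0854
gripper_force: 0.0
```

Emit:
{"fn": "arm_command", "kwargs": {"rows": [{"fingers": 1, "x": -0.009, "y": -0.032, "z": 0, "ax": 0, "ay": 0, "az": 0}, {"fingers": 1, "x": -0.009, "y": -0.032, "z": 0, "ax": 0, "ay": 0, "az": 0}, {"fingers": 1, "x": -0.009, "y": -0.032, "z": 0, "ax": 0, "ay": 0, "az": 0}, {"fingers": 1, "x": -0.009, "y": -0.032, "z": 0, "ax": 0, "ay": 0, "az": 0}, {"fingers": 1, "x": -0.009, "y": -0.032, "z": 0, "ax": 0, "ay": 0, "az": 0}, {"fingers": 1, "x": -0.009, "y": -0.032, "z": 0, "ax": 0, "ay": 0, "az": 0}, {"fingers": 1, "x": -0.009, "y": -0.032, "z": 0, "ax": 0, "ay": 0, "az": 0}, {"fingers": 1, "x": -0.009, "y": -0.032, "z": 0, "ax": 0, "ay": 0, "az": 0}, {"fingers": 1, "x": -0.003, "y": -0.012, "z": 0, "ax": 0, "ay": 0, "az": 0}, {"fingers": 1, "x": 0, "y": 0, "z": 0, "ax": 0, "ay": 0, "az": 0}]}}

```text
clock: 13.92
tcp_pos: [0.3355, -0.3023, 0.198]
orientation: [-2.226, -2.216, 0.003]
contact_force: [-0.4, -0.5, 0.0]
grip_width: 0.0857
gripper_force: 0.0
```

```bash
python3 - <<'E'
from bench import r
import cv2
f=r.grab_frame("wrist");cv2.imwrite("pics/w4.png",f["frame"][:,:,::-1]);o=r.get_obs();print(o["tcp_pos"],o["joints"].round(2),o["orientation"])
E
```

```text
[ 0.33801823 -0.30175214  0.19834118] [ 1.    0.21 -0.46  2.1   0.12  0.86  0.47] [ 2.22368236e+00  2.21838594e+00 -1.14365098e-03]
```

View pics/w4.png

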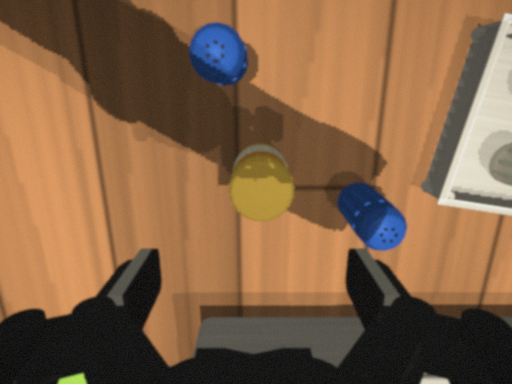

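The mustard lid is at about (262,185), nearly centred between the pads at columns 150 and 355. I go down and grip.

Emit:
{"fn": "arm_command", "kwargs": {"rows": [{"fingers": 1, "x": 0, "y": 0.001, "z": 0.02, "ax": 0, "ay": 0, "az": 0}, {"fingers": 1, "x": 0, "y": 0.001, "z": 0.03, "ax": 0, "ay": 0, "az": 0}, {"fingers": 1, "x": 0, "y": 0, "z": 0.03, "ax": 0, "ay": 0, "az": 0}, {"fingers": 1, "x": 0, "y": 0, "z": 0.025, "ax": 0, "ay": 0, "az": 0}, {"fingers": 1, "x": 0, "y": 0, "z": 0.02, "ax": 0, "ay": 0, "az": 0}, {"fingers": 1, "x": 0, "y": 0, "z": 0.013, "ax": 0, "ay": 0, "az": 0}, {"fingers": 1, "x": 0, "y": 0, "z": 0.005, "ax": 0, "ay": 0, "az": 0}, {"fingers": 1, "x": 0, "y": 0, "z": 0, "ax": 0, "ay": 0, "az": 0}]}}

```text
clock: 14.63
tcp_pos: [0.3423, -0.3002, 0.054]
orientation: [-2.218, -2.223, -0.001]
contact_force: [0.2, -0.2, -0.1]
grip_width: 0.0854
gripper_force: 0.0
```

Emit:
{"fn": "arm_command", "kwargs": {"rows": [{"fingers": -1, "x": 0, "y": 0, "z": 0, "ax": 0, "ay": 0, "az": 0}, {"fingers": -1, "x": 0, "y": 0, "z": 0, "ax": 0, "ay": 0, "az": 0}, {"fingers": -1, "x": 0, "y": 0, "z": 0, "ax": 0, "ay": 0, "az": 0}, {"fingers": -1, "x": 0, "y": 0, "z": 0, "ax": 0, "ay": 0, "az": 0}, {"fingers": -1, "x": 0, "y": 0, "z": 0, "ax": 0, "ay": 0, "az": 0}, {"fingers": -1, "x": 0, "y": 0, "z": 0, "ax": 0, "ay": 0, "az": 0}]}}

```text
clock: 15.13
tcp_pos: [0.3421, -0.3017, 0.0559]
orientation: [2.22, 2.22, 0.0]
contact_force: [1.0, 1.5, 6.1]
grip_width: 0.0512
gripper_force: 41.1
```

Emit:
{"fn": "arm_command", "kwargs": {"rows": [{"fingers": -1, "x": 0, "y": 0, "z": -0.01, "ax": 0, "ay": 0, "az": 0}, {"fingers": -1, "x": 0, "y": 0, "z": -0.03, "ax": 0, "ay": 0, "az": 0}, {"fingers": -1, "x": 0, "y": 0, "z": -0.035, "ax": 0, "ay": 0, "az": 0}, {"fingers": -1, "x": 0, "y": 0, "z": -0.035, "ax": 0, "ay": 0, "az": 0}, {"fingers": -1, "x": 0, "y": 0, "z": -0.03, "ax": 0, "ay": 0, "az": 0}, {"fingers": -1, "x": 0.0105, "y": 0.013, "z": 0, "ax": 0, "ay": 0, "az": 0}, {"fingers": -1, "x": 0.0225, "y": 0.025, "z": 0, "ax": 0, "ay": 0, "az": 0}, {"fingers": -1, "x": 0.0225, "y": 0.025, "z": 0, "ax": 0, "ay": 0, "az": 0}, {"fingers": -1, "x": 0.0225, "y": 0.025, "z": 0, "ax": 0, "ay": 0, "az": 0}, {"fingers": -1, "x": 0.0225, "y": 0.025, "z": 0, "ax": 0, "ay": 0, "az": 0}]}}

```text
clock: 15.97
tcp_pos: [0.4547, -0.1997, 0.1957]
orientation: [2.221, 2.22, -0.0]
contact_force: [0.3, -0.3, -1.9]
grip_width: 0.0516
gripper_force: 42.7
```

Emit:
{"fn": "arm_command", "kwargs": {"rows": [{"fingers": -1, "x": 0.0225, "y": 0.025, "z": 0, "ax": 0, "ay": 0, "az": 0}, {"fingers": -1, "x": 0.0225, "y": 0.025, "z": 0, "ax": 0, "ay": 0, "az": 0}, {"fingers": -1, "x": 0.0225, "y": 0.025, "z": 0, "ax": 0, "ay": 0, "az": 0}, {"fingers": -1, "x": 0.0225, "y": 0.025, "z": 0, "ax": 0, "ay": 0, "az": 0}, {"fingers": -1, "x": 0.0225, "y": 0.025, "z": 0, "ax": 0, "ay": 0, "az": 0}, {"fingers": -1, "x": 0.0225, "y": 0.025, "z": 0, "ax": 0, "ay": 0, "az": 0}, {"fingers": -1, "x": 0.0225, "y": 0.025, "z": 0, "ax": 0, "ay": 0, "az": 0}, {"fingers": -1, "x": 0, "y": 0, "z": 0, "ax": 0, "ay": 0, "az": 0}, {"fingers": -1, "x": 0, "y": 0, "z": 0, "ax": 0, "ay": 0, "az": 0}]}}

```text
clock: 16.72
tcp_pos: [0.6297, -0.0406, 0.1952]
orientation: [-2.216, -2.225, -0.002]
contact_force: [-0.4, -0.4, -2.1]
grip_width: 0.0511
gripper_force: 42.9
```

Emit:
{"fn": "arm_command", "kwargs": {"rows": [{"fingers": -1, "x": -0.001, "y": 0, "z": 0.02, "ax": 0, "ay": 0, "az": 0}, {"fingers": -1, "x": -0.001, "y": 0, "z": 0.03, "ax": 0, "ay": 0, "az": 0}, {"fingers": -1, "x": 0, "y": 0, "z": 0.03, "ax": 0, "ay": 0, "az": 0}, {"fingers": -1, "x": 0, "y": 0, "z": 0.025, "ax": 0, "ay": 0, "az": 0}, {"fingers": -1, "x": 0, "y": 0, "z": 0.016, "ax": 0, "ay": 0, "az": 0}, {"fingers": -1, "x": 0, "y": 0, "z": 0.01, "ax": 0, "ay": 0, "az": 0}, {"fingers": -1, "x": 0, "y": 0, "z": 0.003, "ax": 0, "ay": 0, "az": 0}, {"fingers": -1, "x": 0, "y": 0, "z": 0.001, "ax": 0, "ay": 0, "az": 0}, {"fingers": -1, "x": 0, "y": 0, "z": 0.001, "ax": 0, "ay": 0, "az": 0}, {"fingers": -1, "x": 0, "y": 0, "z": 0, "ax": 0, "ay": 0, "az": 0}]}}

```text
clock: 17.55
tcp_pos: [0.63, -0.0452, 0.0601]
orientation: [2.22, 2.22, 0.002]
contact_force: [0.1, 0.1, -1.3]
grip_width: 0.0513
gripper_force: 42.9
```

Emit:
{"fn": "arm_command", "kwargs": {"rows": [{"fingers": -1, "x": 0, "y": 0, "z": 0.0005, "ax": 0, "ay": 0, "az": 0}, {"fingers": -1, "x": 0, "y": 0, "z": 0, "ax": 0, "ay": 0, "az": 0}, {"fingers": -1, "x": 0, "y": 0, "z": 0, "ax": 0, "ay": 0, "az": 0}]}}

```text
clock: 17.8
tcp_pos: [0.6296, -0.0451, 0.0591]
orientation: [2.22, 2.221, 0.001]
contact_force: [0.8, 0.5, 0.5]
grip_width: 0.0514
gripper_force: 42.9
```

Emit:
{"fn": "arm_command", "kwargs": {"rows": [{"fingers": -1, "x": 0, "y": 0, "z": 0.001, "ax": 0, "ay": 0, "az": 0}, {"fingers": -1, "x": 0, "y": 0, "z": 0, "ax": 0, "ay": 0, "az": 0}, {"fingers": -1, "x": 0, "y": 0, "z": 0, "ax": 0, "ay": 0, "az": 0}]}}

```text
clock: 18.05
tcp_pos: [0.6297, -0.0451, 0.059]
orientation: [2.22, 2.221, 0.0]
contact_force: [-4.7, -0.0, 9.8]
grip_width: 0.051
gripper_force: 44.0
```

Emit:
{"fn": "arm_command", "kwargs": {"rows": [{"fingers": 1, "x": 0, "y": 0, "z": 0, "ax": 0, "ay": 0, "az": 0}, {"fingers": 1, "x": 0, "y": 0, "z": 0, "ax": 0, "ay": 0, "az": 0}, {"fingers": 1, "x": 0, "y": 0, "z": 0, "ax": 0, "ay": 0, "az": 0}, {"fingers": 1, "x": 0, "y": 0, "z": 0, "ax": 0, "ay": 0, "az": 0}, {"fingers": 1, "x": 0, "y": 0, "z": -0.015, "ax": 0, "ay": 0, "az": 0}, {"fingers": 1, "x": 0, "y": 0, "z": -0.03, "ax": 0, "ay": 0, "az": 0}, {"fingers": 1, "x": 0, "y": 0, "z": -0.035, "ax": 0, "ay": 0, "az": 0}, {"fingers": 1, "x": 0, "y": 0, "z": -0.035, "ax": 0, "ay": 0, "az": 0}, {"fingers": 1, "x": 0, "y": 0, "z": -0.025, "ax": 0, "ay": 0, "az": 0}, {"fingers": 1, "x": 0.018, "y": -0.013, "z": 0, "ax": 0, "ay": 0, "az": 0}]}}

```text
clock: 18.88
tcp_pos: [0.6213, -0.0307, 0.2046]
orientation: [2.22, 2.208, 0.011]
contact_force: [0.6, -0.4, 0.6]
grip_width: 0.0854
gripper_force: 0.0
```

Emit:
{"fn": "arm_command", "kwargs": {"rows": [{"fingers": 1, "x": 0.027, "y": -0.021, "z": 0, "ax": 0, "ay": 0, "az": 0}, {"fingers": 1, "x": 0.027, "y": -0.021, "z": 0, "ax": 0, "ay": 0, "az": 0}, {"fingers": 1, "x": 0.027, "y": -0.021, "z": 0, "ax": 0, "ay": 0, "az": 0}, {"fingers": 1, "x": 0.027, "y": -0.021, "z": 0, "ax": 0, "ay": 0, "az": 0}, {"fingers": 1, "x": 0.027, "y": -0.021, "z": 0, "ax": 0, "ay": 0, "az": 0}, {"fingers": 1, "x": 0.027, "y": -0.021, "z": 0, "ax": 0, "ay": 0, "az": 0}, {"fingers": 1, "x": 0.027, "y": -0.021, "z": 0, "ax": 0, "ay": 0, "az": 0}, {"fingers": 1, "x": 0.027, "y": -0.021, "z": 0, "ax": 0, "ay": 0, "az": 0}, {"fingers": 1, "x": 0.027, "y": -0.021, "z": 0, "ax": 0, "ay": 0, "az": 0}, {"fingers": 1, "x": 0.027, "y": -0.021, "z": 0, "ax": 0, "ay": 0, "az": 0}]}}

```text
clock: 19.72
tcp_pos: [0.4049, 0.244, 0.1984]
orientation: [2.22, 2.221, 0.002]
contact_force: [0.4, 0.4, -0.1]
grip_width: 0.0854
gripper_force: 0.0
```

Emit:
{"fn": "arm_command", "kwargs": {"rows": [{"fingers": 1, "x": 0.027, "y": -0.021, "z": 0, "ax": 0, "ay": 0, "az": 0}, {"fingers": 1, "x": 0.027, "y": -0.021, "z": 0, "ax": 0, "ay": 0, "az": 0}, {"fingers": 1, "x": 0.027, "y": -0.021, "z": 0, "ax": 0, "ay": 0, "az": 0}, {"fingers": 1, "x": 0, "y": 0, "z": 0, "ax": 0, "ay": 0, "az": 0}, {"fingers": 1, "x": 0, "y": 0, "z": 0, "ax": 0, "ay": 0, "az": 0}, {"fingers": 1, "x": 0, "y": 0, "z": 0, "ax": 0, "ay": 0, "az": 0}]}}

```text
clock: 20.22
tcp_pos: [0.3433, 0.3235, 0.1978]
orientation: [2.22, 2.222, 0.001]
contact_force: [0.3, -0.4, 0.6]
grip_width: 0.0857
gripper_force: 0.0
```

```bash
python3 - <<'E'
from bench import r
import cv2
f=r.grab_frame("side");cv2.imwrite("pics/s5.png",f["frame"][:,:,::-1]);o=r.get_obs();print(o["tcp_pos"],o["joints"].round(2),o["orientation"])
E
```

```text
[0.34379324 0.32293707 0.19761295] [-0.23  0.29 -0.76  2.04  0.26  0.9  -1.13] [2.22187019e+00 2.21971804e+00 8.38953951e-05]
```

View pics/s5.png

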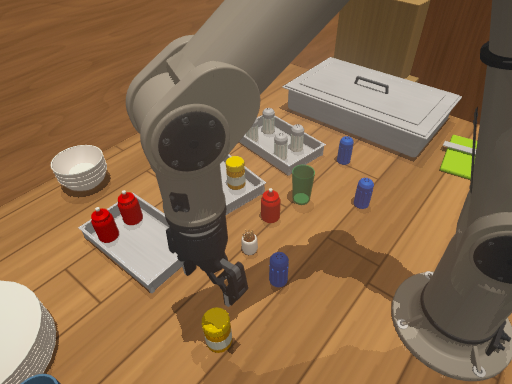

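Both salts stand in the tray at (281,145) and (297,138), and the first mustard is at (235,172). Next, down on mustard 1.

Emit:
{"fn": "arm_command", "kwargs": {"rows": [{"fingers": 1, "x": 0.001, "y": 0, "z": 0.02, "ax": 0, "ay": 0, "az": 0}, {"fingers": 1, "x": 0, "y": 0, "z": 0.03, "ax": 0, "ay": 0, "az": 0}, {"fingers": 1, "x": 0, "y": 0, "z": 0.03, "ax": 0, "ay": 0, "az": 0}, {"fingers": 1, "x": 0, "y": 0, "z": 0.025, "ax": 0, "ay": 0, "az": 0}, {"fingers": 1, "x": 0, "y": 0, "z": 0.02, "ax": 0, "ay": 0, "az": 0}, {"fingers": 1, "x": 0, "y": 0, "z": 0.013, "ax": 0, "ay": 0, "az": 0}, {"fingers": 1, "x": 0, "y": 0, "z": 0.004, "ax": 0, "ay": 0, "az": 0}, {"fingers": 1, "x": 0, "y": 0, "z": 0, "ax": 0, "ay": 0, "az": 0}]}}

```text
clock: 20.93
tcp_pos: [0.3435, 0.3234, 0.0545]
orientation: [2.223, 2.219, -0.003]
contact_force: [-0.1, 1.5, -0.9]
grip_width: 0.0854
gripper_force: 0.0
```

Emit:
{"fn": "arm_command", "kwargs": {"rows": [{"fingers": -1, "x": 0, "y": 0, "z": 0, "ax": 0, "ay": 0, "az": 0}, {"fingers": -1, "x": 0, "y": 0, "z": 0, "ax": 0, "ay": 0, "az": 0}, {"fingers": -1, "x": 0, "y": 0, "z": 0, "ax": 0, "ay": 0, "az": 0}, {"fingers": -1, "x": 0, "y": 0, "z": 0, "ax": 0, "ay": 0, "az": 0}, {"fingers": -1, "x": 0, "y": 0, "z": 0, "ax": 0, "ay": 0, "az": 0}, {"fingers": -1, "x": 0, "y": 0, "z": 0, "ax": 0, "ay": 0, "az": 0}]}}

```text
clock: 21.43
tcp_pos: [0.3438, 0.3252, 0.0565]
orientation: [2.221, 2.221, 0.003]
contact_force: [-0.5, -1.3, 5.5]
grip_width: 0.0515
gripper_force: 40.6
```

Emit:
{"fn": "arm_command", "kwargs": {"rows": [{"fingers": -1, "x": 0, "y": 0, "z": -0.01, "ax": 0, "ay": 0, "az": 0}, {"fingers": -1, "x": 0, "y": 0, "z": -0.03, "ax": 0, "ay": 0, "az": 0}, {"fingers": -1, "x": 0, "y": 0, "z": -0.035, "ax": 0, "ay": 0, "az": 0}, {"fingers": -1, "x": 0, "y": 0, "z": -0.035, "ax": 0, "ay": 0, "az": 0}, {"fingers": -1, "x": 0, "y": 0, "z": -0.03, "ax": 0, "ay": 0, "az": 0}, {"fingers": -1, "x": -0.013, "y": 0.012, "z": 0, "ax": 0, "ay": 0, "az": 0}, {"fingers": -1, "x": -0.0235, "y": 0.024, "z": 0, "ax": 0, "ay": 0, "az": 0}, {"fingers": -1, "x": -0.0235, "y": 0.024, "z": 0, "ax": 0, "ay": 0, "az": 0}, {"fingers": -1, "x": -0.0235, "y": 0.024, "z": 0, "ax": 0, "ay": 0, "az": 0}, {"fingers": -1, "x": -0.0235, "y": 0.024, "z": 0, "ax": 0, "ay": 0, "az": 0}]}}

```text
clock: 22.27
tcp_pos: [0.4515, 0.2163, 0.1961]
orientation: [2.22, 2.222, 0.0]
contact_force: [0.5, 1.0, -2.5]
grip_width: 0.0513
gripper_force: 43.5
```

Emit:
{"fn": "arm_command", "kwargs": {"rows": [{"fingers": -1, "x": -0.0235, "y": 0.024, "z": 0, "ax": 0, "ay": 0, "az": 0}, {"fingers": -1, "x": -0.0235, "y": 0.024, "z": 0, "ax": 0, "ay": 0, "az": 0}, {"fingers": -1, "x": -0.0235, "y": 0.024, "z": 0, "ax": 0, "ay": 0, "az": 0}, {"fingers": -1, "x": -0.0235, "y": 0.024, "z": 0, "ax": 0, "ay": 0, "az": 0}, {"fingers": -1, "x": -0.0235, "y": 0.024, "z": 0, "ax": 0, "ay": 0, "az": 0}, {"fingers": -1, "x": -0.0235, "y": 0.024, "z": 0, "ax": 0, "ay": 0, "az": 0}, {"fingers": -1, "x": -0.0235, "y": 0.024, "z": 0, "ax": 0, "ay": 0, "az": 0}, {"fingers": -1, "x": -0.0235, "y": 0.024, "z": 0, "ax": 0, "ay": 0, "az": 0}, {"fingers": -1, "x": 0, "y": 0, "z": 0, "ax": 0, "ay": 0, "az": 0}, {"fingers": -1, "x": 0, "y": 0, "z": 0, "ax": 0, "ay": 0, "az": 0}]}}

```text
clock: 23.1
tcp_pos: [0.6436, 0.0271, 0.1952]
orientation: [-2.226, -2.217, 0.001]
contact_force: [-1.4, 0.7, -4.0]
grip_width: 0.0512
gripper_force: 43.6
```

Emit:
{"fn": "arm_command", "kwargs": {"rows": [{"fingers": -1, "x": 0, "y": 0, "z": 0.02, "ax": 0, "ay": 0, "az": 0}, {"fingers": -1, "x": 0, "y": 0, "z": 0.03, "ax": 0, "ay": 0, "az": 0}, {"fingers": -1, "x": 0, "y": 0, "z": 0.03, "ax": 0, "ay": 0, "az": 0}, {"fingers": -1, "x": 0, "y": 0, "z": 0.025, "ax": 0, "ay": 0, "az": 0}, {"fingers": -1, "x": 0, "y": 0, "z": 0.016, "ax": 0, "ay": 0, "az": 0}, {"fingers": -1, "x": 0, "y": 0, "z": 0.01, "ax": 0, "ay": 0, "az": 0}, {"fingers": -1, "x": 0, "y": 0, "z": 0.003, "ax": 0, "ay": 0, "az": 0}, {"fingers": -1, "x": 0, "y": 0, "z": 0.001, "ax": 0, "ay": 0, "az": 0}, {"fingers": -1, "x": 0, "y": 0, "z": 0.001, "ax": 0, "ay": 0, "az": 0}, {"fingers": -1, "x": 0, "y": 0, "z": 0, "ax": 0, "ay": 0, "az": 0}]}}

```text
clock: 23.93
tcp_pos: [0.644, 0.0302, 0.0607]
orientation: [2.22, 2.221, 0.003]
contact_force: [0.0, -0.2, -2.3]
grip_width: 0.0513
gripper_force: 43.6
```

Emit:
{"fn": "arm_command", "kwargs": {"rows": [{"fingers": -1, "x": 0, "y": 0, "z": 0.0005, "ax": 0, "ay": 0, "az": 0}, {"fingers": -1, "x": 0, "y": 0, "z": 0, "ax": 0, "ay": 0, "az": 0}, {"fingers": -1, "x": 0, "y": 0, "z": 0, "ax": 0, "ay": 0, "az": 0}]}}

```text
clock: 24.18
tcp_pos: [0.6436, 0.0299, 0.0596]
orientation: [2.221, 2.221, 0.001]
contact_force: [-0.6, 0.1, -1.5]
grip_width: 0.0511
gripper_force: 43.5
```

Emit:
{"fn": "arm_command", "kwargs": {"rows": [{"fingers": -1, "x": 0, "y": 0, "z": 0.001, "ax": 0, "ay": 0, "az": 0}, {"fingers": -1, "x": 0, "y": 0, "z": 0.0005, "ax": 0, "ay": 0, "az": 0}, {"fingers": -1, "x": 0, "y": 0, "z": 0, "ax": 0, "ay": 0, "az": 0}, {"fingers": -1, "x": 0, "y": 0, "z": 0, "ax": 0, "ay": 0, "az": 0}]}}

```text
clock: 24.52
tcp_pos: [0.6438, 0.03, 0.0595]
orientation: [2.22, 2.221, 0.001]
contact_force: [-3.2, -1.7, 12.6]
grip_width: 0.0509
gripper_force: 45.0
```

Emit:
{"fn": "arm_command", "kwargs": {"rows": [{"fingers": 1, "x": 0, "y": 0, "z": 0, "ax": 0, "ay": 0, "az": 0}, {"fingers": 1, "x": 0, "y": 0, "z": 0, "ax": 0, "ay": 0, "az": 0}, {"fingers": 1, "x": 0, "y": 0, "z": 0, "ax": 0, "ay": 0, "az": 0}, {"fingers": 1, "x": 0, "y": 0, "z": 0, "ax": 0, "ay": 0, "az": 0}, {"fingers": 1, "x": 0, "y": 0, "z": -0.015, "ax": 0, "ay": 0, "az": 0}, {"fingers": 1, "x": 0, "y": 0, "z": -0.03, "ax": 0, "ay": 0, "az": 0}, {"fingers": 1, "x": 0, "y": 0, "z": -0.035, "ax": 0, "ay": 0, "az": 0}, {"fingers": 1, "x": 0, "y": 0, "z": -0.035, "ax": 0, "ay": 0, "az": 0}, {"fingers": 1, "x": 0, "y": 0, "z": -0.025, "ax": 0, "ay": 0, "az": 0}, {"fingers": 1, "x": 0, "y": 0, "z": 0, "ax": 0, "ay": 0, "az": 0}]}}

```text
clock: 25.35
tcp_pos: [0.6465, 0.0311, 0.2049]
orientation: [2.216, 2.217, 0.013]
contact_force: [1.2, -0.3, 0.8]
grip_width: 0.0856
gripper_force: 0.0
```

Emit:
{"fn": "arm_command", "kwargs": {"rows": [{"fingers": 1, "x": -0.003, "y": -0.014, "z": 0, "ax": 0, "ay": 0, "az": 0}, {"fingers": 1, "x": -0.006, "y": -0.029, "z": 0, "ax": 0, "ay": 0, "az": 0}, {"fingers": 1, "x": -0.006, "y": -0.029, "z": 0, "ax": 0, "ay": 0, "az": 0}, {"fingers": 1, "x": -0.006, "y": -0.029, "z": 0, "ax": 0, "ay": 0, "az": 0}, {"fingers": 1, "x": -0.006, "y": -0.029, "z": 0, "ax": 0, "ay": 0, "az": 0}, {"fingers": 1, "x": -0.006, "y": -0.029, "z": 0, "ax": 0, "ay": 0, "az": 0}, {"fingers": 1, "x": -0.002, "y": -0.014, "z": 0, "ax": 0, "ay": 0, "az": 0}, {"fingers": 1, "x": 0, "y": 0, "z": 0, "ax": 0, "ay": 0, "az": 0}, {"fingers": 1, "x": 0, "y": 0, "z": 0, "ax": 0, "ay": 0, "az": 0}]}}

```text
clock: 26.1
tcp_pos: [0.4702, -0.0054, 0.198]
orientation: [2.22, 2.22, 0.001]
contact_force: [0.2, -0.2, -0.5]
grip_width: 0.0853
gripper_force: 0.0
```

```bash
python3 - <<'E'
from bench import r
from m import *
f=r.grab_frame("wrist");cv2.imwrite("pics/w6.png",f["frame"][:,:,::-1]);o=r.get_obs();print(o["tcp_pos"],o["joints"].round(2))
W=cloud(f);h=f["frame"].astype(int)
red=(h[...,0]>100)&(h[...,1]<60)&(h[...,2]<70)&(f["depth"]>0)&(abs(W[...,0]-.47)<.05)&(abs(W[...,1])<.05)
q=W[red&(W[...,2]>.03)];print(len(q),q.min(0),q.max(0),cv2.minEnclosingCircle(q[:,:2].astype(np.float32)))
E
```

```text
[ 0.47114033 -0.00503518  0.19804539] [ 0.45  0.27 -0.65  2.05  0.21  0.89 -0.32]
2034 [ 0.45045516 -0.02400778  0.03128433] [0.4982466  0.02012739 0.09177337] ((0.4745044708251953, -0.0040212529711425304), 0.024793097749352455)
```

View pics/w6.png

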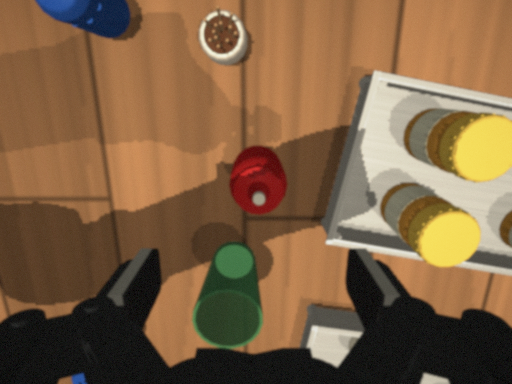

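The wrist view shows the ketchup at about (258,180) between the jaws, and both mustards standing upright in their tray on the right. I go down to grip it.

Emit:
{"fn": "arm_command", "kwargs": {"rows": [{"fingers": 1, "x": 0.001, "y": 0.002, "z": 0.02, "ax": 0, "ay": 0, "az": 0}, {"fingers": 1, "x": 0, "y": 0, "z": 0.03, "ax": 0, "ay": 0, "az": 0}, {"fingers": 1, "x": 0, "y": 0, "z": 0.03, "ax": 0, "ay": 0, "az": 0}, {"fingers": 1, "x": 0, "y": 0, "z": 0.025, "ax": 0, "ay": 0, "az": 0}, {"fingers": 1, "x": 0, "y": 0, "z": 0.02, "ax": 0, "ay": 0, "az": 0}, {"fingers": 1, "x": 0, "y": 0, "z": 0.015, "ax": 0, "ay": 0, "az": 0}, {"fingers": 1, "x": 0, "y": 0, "z": 0.006, "ax": 0, "ay": 0, "az": 0}, {"fingers": 1, "x": 0, "y": 0, "z": 0, "ax": 0, "ay": 0, "az": 0}]}}

```text
clock: 26.82
tcp_pos: [0.4724, -0.0036, 0.05]
orientation: [-2.219, -2.221, 0.001]
contact_force: [0.9, -0.1, 0.4]
grip_width: 0.0854
gripper_force: 0.0
```

Emit:
{"fn": "arm_command", "kwargs": {"rows": [{"fingers": -1, "x": 0, "y": 0, "z": 0, "ax": 0, "ay": 0, "az": 0}, {"fingers": -1, "x": 0, "y": 0, "z": 0, "ax": 0, "ay": 0, "az": 0}, {"fingers": -1, "x": 0, "y": 0, "z": 0, "ax": 0, "ay": 0, "az": 0}, {"fingers": -1, "x": 0, "y": 0, "z": 0, "ax": 0, "ay": 0, "az": 0}, {"fingers": -1, "x": 0, "y": 0, "z": 0, "ax": 0, "ay": 0, "az": 0}, {"fingers": -1, "x": 0, "y": 0, "z": 0, "ax": 0, "ay": 0, "az": 0}]}}

```text
clock: 27.32
tcp_pos: [0.4732, -0.0041, 0.0525]
orientation: [2.22, 2.22, 0.003]
contact_force: [-0.2, 0.5, 7.0]
grip_width: 0.0494
gripper_force: 40.9
```

Emit:
{"fn": "arm_command", "kwargs": {"rows": [{"fingers": -1, "x": 0, "y": 0, "z": -0.01, "ax": 0, "ay": 0, "az": 0}, {"fingers": -1, "x": 0, "y": 0, "z": -0.03, "ax": 0, "ay": 0, "az": 0}, {"fingers": -1, "x": 0, "y": 0, "z": -0.035, "ax": 0, "ay": 0, "az": 0}, {"fingers": -1, "x": 0, "y": 0, "z": -0.035, "ax": 0, "ay": 0, "az": 0}, {"fingers": -1, "x": 0, "y": 0, "z": -0.03, "ax": 0, "ay": 0, "az": 0}, {"fingers": -1, "x": 0.015, "y": 0.0065, "z": 0, "ax": 0, "ay": 0, "az": 0}, {"fingers": -1, "x": 0.028, "y": 0.015, "z": 0, "ax": 0, "ay": 0, "az": 0}, {"fingers": -1, "x": 0.028, "y": 0.015, "z": 0, "ax": 0, "ay": 0, "az": 0}, {"fingers": -1, "x": 0.028, "y": 0.015, "z": 0, "ax": 0, "ay": 0, "az": 0}, {"fingers": -1, "x": 0.028, "y": 0.015, "z": 0, "ax": 0, "ay": 0, "az": 0}]}}

```text
clock: 28.15
tcp_pos: [0.5388, 0.1237, 0.1922]
orientation: [2.221, 2.221, -0.0]
contact_force: [1.0, 0.4, -1.1]
grip_width: 0.0494
gripper_force: 42.5
```

Emit:
{"fn": "arm_command", "kwargs": {"rows": [{"fingers": -1, "x": 0.028, "y": 0.015, "z": 0, "ax": 0, "ay": 0, "az": 0}, {"fingers": -1, "x": 0.028, "y": 0.015, "z": 0, "ax": 0, "ay": 0, "az": 0}, {"fingers": -1, "x": 0.028, "y": 0.015, "z": 0, "ax": 0, "ay": 0, "az": 0}, {"fingers": -1, "x": 0.028, "y": 0.015, "z": 0, "ax": 0, "ay": 0, "az": 0}, {"fingers": -1, "x": 0.028, "y": 0.015, "z": 0, "ax": 0, "ay": 0, "az": 0}, {"fingers": -1, "x": 0, "y": 0, "z": 0, "ax": 0, "ay": 0, "az": 0}, {"fingers": -1, "x": 0, "y": 0, "z": 0, "ax": 0, "ay": 0, "az": 0}]}}

```text
clock: 28.73
tcp_pos: [0.6129, 0.265, 0.1916]
orientation: [-2.217, -2.224, -0.001]
contact_force: [-0.1, -1.1, -1.8]
grip_width: 0.0492
gripper_force: 42.6
```

Emit:
{"fn": "arm_command", "kwargs": {"rows": [{"fingers": -1, "x": 0, "y": 0, "z": 0.02, "ax": 0, "ay": 0, "az": 0}, {"fingers": -1, "x": 0, "y": 0, "z": 0.03, "ax": 0, "ay": 0, "az": 0}, {"fingers": -1, "x": 0, "y": 0, "z": 0.03, "ax": 0, "ay": 0, "az": 0}, {"fingers": -1, "x": 0, "y": 0, "z": 0.025, "ax": 0, "ay": 0, "az": 0}, {"fingers": -1, "x": 0, "y": 0, "z": 0.016, "ax": 0, "ay": 0, "az": 0}, {"fingers": -1, "x": 0, "y": 0, "z": 0.01, "ax": 0, "ay": 0, "az": 0}, {"fingers": -1, "x": 0, "y": 0, "z": 0.003, "ax": 0, "ay": 0, "az": 0}, {"fingers": -1, "x": 0, "y": 0, "z": 0.001, "ax": 0, "ay": 0, "az": 0}, {"fingers": -1, "x": 0, "y": 0, "z": 0.001, "ax": 0, "ay": 0, "az": 0}, {"fingers": -1, "x": 0, "y": 0, "z": 0, "ax": 0, "ay": 0, "az": 0}]}}

```text
clock: 29.57
tcp_pos: [0.6144, 0.2634, 0.0568]
orientation: [2.221, 2.221, 0.004]
contact_force: [0.6, -0.5, -1.4]
grip_width: 0.049
gripper_force: 42.5
```

Emit:
{"fn": "arm_command", "kwargs": {"rows": [{"fingers": -1, "x": 0, "y": 0, "z": 0.0005, "ax": 0, "ay": 0, "az": 0}, {"fingers": -1, "x": 0, "y": 0, "z": 0, "ax": 0, "ay": 0, "az": 0}, {"fingers": -1, "x": 0, "y": 0, "z": 0, "ax": 0, "ay": 0, "az": 0}]}}

```text
clock: 29.82
tcp_pos: [0.614, 0.2632, 0.0556]
orientation: [2.221, 2.221, 0.002]
contact_force: [-0.6, -0.7, 1.2]
grip_width: 0.0491
gripper_force: 42.5
```

Emit:
{"fn": "arm_command", "kwargs": {"rows": [{"fingers": -1, "x": 0, "y": 0, "z": 0.001, "ax": 0, "ay": 0, "az": 0}, {"fingers": -1, "x": 0, "y": 0, "z": 0, "ax": 0, "ay": 0, "az": 0}, {"fingers": -1, "x": 0, "y": 0, "z": 0, "ax": 0, "ay": 0, "az": 0}]}}

```text
clock: 30.07
tcp_pos: [0.614, 0.2632, 0.0556]
orientation: [2.221, 2.221, 0.001]
contact_force: [-2.0, -2.0, 8.9]
grip_width: 0.0493
gripper_force: 43.6
```

Emit:
{"fn": "arm_command", "kwargs": {"rows": [{"fingers": 1, "x": 0, "y": 0, "z": 0, "ax": 0, "ay": 0, "az": 0}, {"fingers": 1, "x": 0, "y": 0, "z": 0, "ax": 0, "ay": 0, "az": 0}, {"fingers": 1, "x": 0, "y": 0, "z": 0, "ax": 0, "ay": 0, "az": 0}, {"fingers": 1, "x": 0, "y": 0, "z": 0, "ax": 0, "ay": 0, "az": 0}, {"fingers": 1, "x": 0, "y": 0, "z": -0.015, "ax": 0, "ay": 0, "az": 0}, {"fingers": 1, "x": 0, "y": 0, "z": -0.03, "ax": 0, "ay": 0, "az": 0}, {"fingers": 1, "x": 0, "y": 0, "z": -0.035, "ax": 0, "ay": 0, "az": 0}, {"fingers": 1, "x": 0, "y": 0, "z": -0.035, "ax": 0, "ay": 0, "az": 0}, {"fingers": 1, "x": 0, "y": 0, "z": -0.035, "ax": 0, "ay": 0, "az": 0}, {"fingers": 1, "x": 0, "y": 0, "z": -0.02, "ax": 0, "ay": 0, "az": 0}]}}

```text
clock: 30.9
tcp_pos: [0.6145, 0.2642, 0.2295]
orientation: [2.22, 2.221, 0.009]
contact_force: [-0.1, 0.8, -0.2]
grip_width: 0.0855
gripper_force: 0.0
```

Emit:
{"fn": "arm_command", "kwargs": {"rows": [{"fingers": 1, "x": 0.01, "y": -0.025, "z": -0.01, "ax": 0, "ay": 0, "az": 0}, {"fingers": 1, "x": 0.01, "y": -0.025, "z": -0.01, "ax": 0, "ay": 0, "az": 0}, {"fingers": 1, "x": 0.01, "y": -0.025, "z": -0.01, "ax": 0, "ay": 0, "az": 0}, {"fingers": 1, "x": 0.01, "y": -0.025, "z": 0, "ax": 0, "ay": 0, "az": 0}, {"fingers": 1, "x": 0.01, "y": -0.025, "z": 0, "ax": 0, "ay": 0, "az": 0}, {"fingers": 1, "x": 0, "y": 0, "z": 0, "ax": 0, "ay": 0, "az": 0}, {"fingers": 1, "x": 0, "y": 0, "z": 0, "ax": 0, "ay": 0, "az": 0}, {"fingers": 1, "x": 0, "y": 0, "z": 0, "ax": 0, "ay": 0, "az": 0}]}}

```text
clock: 31.57
tcp_pos: [0.4892, 0.3125, 0.2546]
orientation: [2.221, 2.221, 0.001]
contact_force: [0.4, 0.0, -0.1]
grip_width: 0.0857
gripper_force: 0.0
```

```bash
python3 - <<'E'
from bench import r
from m import *
a=r.grab_frame("top");b=r.grab_frame("side")
cv2.imwrite("pics/fin.png",cv2.resize(np.vstack([a["frame"][90:290,130:400],b["frame"][90:290,60:330]]),None,fx=1.48,fy=1.48)[:,:,::-1])
E
```

```text
(no output)
```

View pics/fin.png

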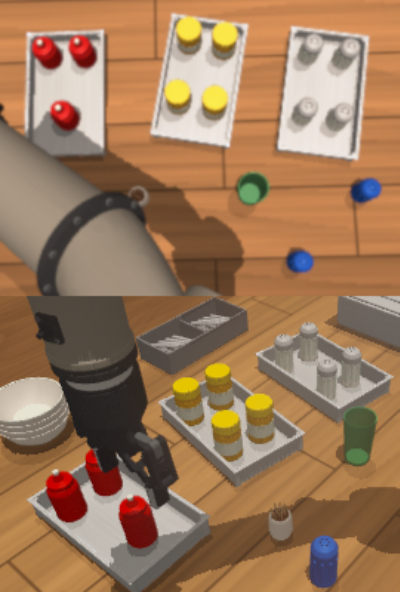

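All five stand upright in their trays: ketchup at (137,520), mustards at (227,435) and (260,418), and salts at (327,378) and (349,367) in the lower view. The glass and the toothpick pot have not moved, and the arm is clear of everything.

```bash
python3 -c "
from bench import r
print(r.hand_in())"
```

```text
the job is handed in; nothing more can be done
None
```

The job is handed in: both salt shakers, both mustard jars and the ketchup bottle stand upright in the trays of their own kind, and the green glass, toothpick pot and blue look-alikes were left alone.

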